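Tamp the heaped beads level in the stall's bead bin

TASK

Take the wooden tamper from its cork mat and, with its foot flat in the bin, use it, not the gripper, to press the heaped round beads down until they are level with the barrel beads and the foot bears on those. Keep a steady push of about 18 N on it there for a second: under 10 N does not bed the beads, and over 26 N crushes the packing under them. Stand the tamper back upright on its mat, let go, and leave everything else on the counter as it is.

Things in the scene. Friction and masses are not known exactly. Their poses are not given: they have to be found in the camera images.
- bin: Open square wooden bin, fixed to the counter, 116 mm square outside, 62 mm high; walls 8 mm, mouth 100 mm square. Origin: centre of the underside, z up, x and y along the walls. Inside, on a packing board, lie six waxed wooden barrel beads, 32 mm thick, 31 mm long along y, in two lines near x = -26 and +26 mm. They only give sideways, towards the walls, rubbing with about 1.8 N each.
- bed (a joint): The packing board under the beads, with the barrel beads on it, a level stiff springy support, 20 N per mm. Value: how far (m) it is pressed down, 0 at first; 0.0009 means 18 N. How high it lies differs each time and is not measured: the barrel tops are all equal, somewhere from 40 to 54 mm above the bin's origin, to be found by feel (or by eye).
- tamper: Loose wooden hand tamper, about 0.3 kg, standing upright on the cork mat. Flat square foot 84 x 84 mm, 14 mm thick; a 40 mm square collar up to 22 mm; above it a square upright handle 28 x 28 mm up to 102 mm. Origin: centre of the foot's underside, on the handle's axis; z up along the handle; x and y along the sides of the foot and of the handle.
- mat: Flat cork mat, 130 x 130 mm, 6 mm thick, fixed to the counter: the tamper's place. Origin: centre of the underside, z up; its top is 6 mm above.
- bead0: Loose round wooden bead, 31 mm across, 14 g, heaped between barrel beads near x = 0, y = -33 mm in the bin's frame, standing above them. Origin: its centre, 15.5 mm under its top. At first it stands 13 to 20 mm higher than when level with the barrels. It wedges them apart: all three together need 5 to 14 N, less as they sink; then the foot meets the barrels and resistance rises steeply.
- bead1: Loose round wooden bead, 31 mm across, 14 g, heaped between barrel beads near x = 0, y = 0 mm in the bin's frame, standing above them. Origin: its centre, 15.5 mm under its top. At first it stands 13 to 20 mm higher than when level with the barrels. It wedges them apart: all three together need 5 to 14 N, less as they sink; then the foot meets the barrels and resistance rises steeply.
- bead2: Loose round wooden bead, 31 mm across, 14 g, heaped between barrel beads near x = 0, y = 33 mm in the bin's frame, standing above them. Origin: its centre, 15.5 mm under its top. At first it stands 13 to 20 mm higher than when level with the barrels. It wedges them apart: all three together need 5 to 14 N, less as they sink; then the foot meets the barrels and resistance rises steeply.
- spool: Bystander, loose, to be left alone: red thread spool, 38 mm across, 44 mm high. Origin: centre of the underside.
- dish: Bystander, loose, to be left alone: terracotta dish, 68 mm across, 24 mm high. Origin: centre of the underside.
- deer: Bystander, loose, to be left alone: yellow toy deer, 85 x 60 mm, 200 mm high. Origin: centre of the underside.
- lion: Bystander, loose, to be left alone: toy lion, 70 x 85 mm, 82 mm high. Origin: centre of the underside.
- hoop: Bystander, loose, to be left alone: embroidery hoop, 150 mm across, 12 mm high, lying flat. Origin: centre of the underside.
- notebook: Bystander, loose, to be left alone: blue notebook, 150 x 105 x 22 mm, lying flat. Origin: centre of the underside.
- jar: Bystander, loose, to be left alone: amber jar, 60 mm across, 75 mm high. Origin: centre of the underside.
Things that resemble listed ones, but are neither listed nor needed, are in the scene too. Leave any black or orange look-alike of the bead1 alone.

How it is judged:
On the way, in this order (a step that is already met when the one before it is completed fails the run):
1. the tamper is lifted off its mat (z of tamper in the frame of mat above 0.04 m), for 0.2 s.
2. all three round beads are level (within 2 mm) with the barrel beads, and the tamper bears on the barrel beads and presses the bed down more than 0.5 mm (10 N) for 0.7 s (z of each of bead0, bead1, bead2 in the frame of bed below 0.0265 m and horizontal distance between each of bead0, bead1, bead2 and bin below 0.05 m and value of joint bed above 0.0005 m and contact force between tamper and bed above 2 N and horizontal distance between tamper and bin below 0.02 m), for 0.7 s.
At the end, for the whole second after the job is handed in: The three round beads lie in the bin with their centres at most 2.5 mm above those of the barrel beads (tops within 2 mm of level). The tamper stands upright (within 3 degrees) on the mat, its foot centred within 25 mm of the mat's centre, at rest and released (z of each of bead0, bead1, bead2 in the frame of bed below 0.0265 m and horizontal distance between each of bead0, bead1, bead2 and bin below 0.05 m and horizontal distance between tamper and mat below 0.025 m and angle between tamper's own z axis and vertical below 0.05 rad and z of tamper in the frame of mat below 0.01 m and linear speed of tamper below 0.02 m/s and contact force between the fingers and tamper below 0.1 N); the robot touches nothing.
It fails at once if the beads are pushed with more than 26 N (the bed pressed down more than 1.3 mm) (value of joint bed above 0.0013 m).
It fails at once if the robot itself touches a round bead (contact force between any of the fingers, the arm and bead0 above 0.5 N or contact force between any of the fingers, the arm and bead1 above 0.5 N or contact force between any of the fingers, the arm and bead2 above 0.5 N).
It fails at once if a bystander is moved more than 20 mm (distance of any of spool, dish, deer, lion, hoop, notebook, jar from where it was at the start of the episode above 0.02 m).
It also fails if it takes over 58 s, if anything falls off the work surface, if the arm or the gripper's body presses on something with over 40 N, if the wrist force passes 120 N, or if a joint passes its speed limit or range.

ROBOT

A 6-joint arm with a two-finger parallel gripper is mounted at the origin on the work surface. World frame = base frame: x ahead of the robot, y to its left, z up, the work surface at z = 0. Lengths are in m, angles in rad, forces in N, time in s.
With the tool pointing down it reaches from about 0.3 to 0.75 m from the base axis. Payload 8.5 kg.
Tool frame: the origin (TCP) lies at the very end of the fingers, on their centre line; the grasp point (between the pads) lies 19 mm behind it; z points along the fingers, y is the direction in which the jaws open and shut (so a half turn about z gives the same grasp; the last joint's range is limited). The gripper opens to 85 mm and grips with 20 to 120 N. Pads are 22 mm wide; open, the fingers measure 114 mm over their backs; the gripper's body (76 mm by 85 mm) begins 54 mm behind the grasp point. The pads swing forward as they close: fully open they stand 13 mm farther back than shut.
Start: joints at [0.992, 0.381, 1.297, -0, 1.464, -0.215], TCP at [0.196, 0.514, 0.231] pointing down, gripper open.
Joint ranges: [-3.11, 3.11], [-0.89, 2.33], [0.22, 2.48], [-1.42, 4.56], [0.17, 2.85], [-2.88, 2.88]. Speed limits (rad/s): [2.39, 2.39, 3.14, 3.14, 3.14, 3.14].

INTERFACE

Orientations are given as [roll, pitch, yaw] about the fixed x, y, z axes, in that order (R = Rz(yaw) Ry(pitch) Rx(roll)).
In Python, from bench import read_state, read_camera, camera_info, sign_off, look_for, landmark_of gives the robot as it stands.
- The arm moves only by the tool arm_command, never from a script. Its argument "moves" is a list of rows, each a list of 7 numbers: the shift along the world's x, y, z in mm, then the turn, a rotation vector about the world's x, y, z in degrees, then the closure, from -1 (fully open) to 1 (shut). A call has exactly 10 rows; each row shifts and turns the pose as measured when the row begins; what a row does not reach is not made up. A row lasts 1/12 s, in which the tool goes at most 41.7 mm and 7.16 degrees, less where a joint would pass 70% of its speed; a pose out of reach is approached as far as the arm can. A call is refused whole if a number of a shift passes 41.7 or a number of a turn 7.16, either way. A call with a gripper value outside its range is refused whole. The fingers move at their own pace and stop on an object; "grip_force" is the grip in N (left out, the last holds). Time passes only in rows, so rows that do not move let the fingers close, or fill a call up. It gives the time, the measured TCP pose, the force and the opening at its end, in the units of the state.
- read_state(): the state, without advancing time (a new reading comes with each control period).
- read_camera(name): name is "scene" or "top" or "wrist"; returns the picture (384x512x3 uint8, red, green, blue); there is no depth.
- camera_info(name): a dict with "fx", "fy", "cx", "cy" (pixels), "view" (4x4, takes a point from world to camera coordinates). Camera axes: x right, y up, looking along -z (the intrinsics and any distortion apply to the point x, -y, -z); pixel columns grow to the right and rows downward; lengths in m; the calibration is good to about 2 mm. The wrist camera is an equidistant fisheye: a pixel r from the principal point sees the ray r / f radians off the axis. A picture is of the moment at which its call begins: read the wrist's pose just before it. camera_info takes no time and is no camera call; for the wrist camera it gives the pose at the moment of the call.
- sign_off(): hands the job in, once; it reports no verdict.
Trained networks look in the newest picture that a camera, given by its name, has taken for a name from the list of things; names that differ only in an ending like _2 or _b are one class to them, and where a whole thing is asked for, a point or a joint stands for the part that bears it (a point fixed in the world has none). Each returns a list of dicts, best first, with "conf" (0 to 1); they miss things now and then, are a little off and sometimes report something else, mostly with a low value. They report only what shows in the picture. A call takes as long as a camera call. They do not tell look-alikes from the thing itself.
- look_for(camera, name): "box" ([left, top, width, height] in pixels, round what is visible of it).
- landmark_of(camera, name): "xy" ([column, row] in pixels: a listed point, or the origin of a listed thing).
The state is a dict: "t": time; "joints": joint angles; "qd": joint speeds; "joint_efforts": joint torques, N m; "tool_pos": TCP position; "tool_rot": TCP orientation; "force": force on the tool from outside, world axes, zero at the start; "ft_torque": the same for the moment, N m; "gripper_width": finger opening in m.
Only numpy, scipy, OpenCV 4.12 (cv2) and the standard library are available. Lean on these libraries where they do the work, as an engineer would, in place of code of your own. Each camera call takes 0.05 s, during which the arm holds its last target. There are 200 camera calls.

## Working session

There is one attempt and no reset: what is moved stays moved. The work goes in short steps, Python scripts to look and compute and a tool call to move; the robot and the scene stay as the last step left them, time stands still between calls to the robot, and variables do not carry over. Pictures are saved under pics/ and viewed, about 8 in all and at most 12, crops included, and the job is handed in when it is done.

Besides the shell and the picture viewer there is one more tool, called in YAML: its name, and indented under it one key for each argument. arm_command: Moves the arm, as the interface text tells. Its arguments: {"type":"object","properties":{"moves":{"type":"array"},"grip_force":{"type":"number"}},"required":["moves"]}

```bash
mkdir -p pics; cat > h.py <<'E'
import numpy as np,cv2
from bench import *
def proj(n,P,ci=None):
    ci=ci or camera_info(n); V=np.array(ci["view"]); p=V[:3,:3]@np.array(P)+V[:3,3]
    return np.array([ci["cx"]+ci["fx"]*p[0]/-p[2], ci["cy"]-ci["fy"]*p[1]/-p[2]])
def ray(n,uv):
    ci=camera_info(n);V=np.array(ci["view"]);R=V[:3,:3];c=-R.T@V[:3,3]
    d=np.array([(uv[0]-ci["cx"])/ci["fx"],-(uv[1]-ci["cy"])/ci["fy"],-1.]);d=R.T@d
    return c,d/np.linalg.norm(d)
def atz(n,uv,z):
    c,d=ray(n,uv);return c+d*(z-c[2])/d[2]
def tri(a,b):
    A=np.zeros((3,3));B=np.zeros(3)
    for c,d in (a,b):
        M=np.eye(3)-np.outer(d,d);A+=M;B+=M@c
    p=np.linalg.solve(A,B);return p,[np.linalg.norm((np.eye(3)-np.outer(d,d))@(p-c)) for c,d in (a,b)]
E
python3 - <<'E'
from h import *
ims=[]
for n in("scene","top"):
    im=read_camera(n);cv2.imwrite(f"pics/{n}0.png",im[:,:,::-1])
    ci=camera_info(n);print(n,{k:v for k,v in ci.items() if k!='view'},np.round(np.linalg.inv(ci['view'])[:3,3],3))
    for k in("tamper","mat","bin","bead1"):
        for r in look_for(n,k)[:3]:print(k,'box',np.round(r['box'],1),round(r['conf'],2))
        for r in landmark_of(n,k)[:3]:print(k,'lm',np.round(r['xy'],1),round(r['conf'],2))
print(read_state())
E
```

```text
scene {'fx': 415.79296828965295, 'fy': 415.79296828965295, 'cx': 261.450334496774, 'cy': 189.31791640934415} [1.43  0.187 1.119]
tamper box [196.2 157.1  34.8  33.1] 0.85
tamper box [266.  243.4  20.5  21.2] 0.55
tamper lm [213.2 179.6] 0.92
tamper lm [264.1 205. ] 0.59
mat box [191.5 169.   40.4  28.7] 0.85
mat box [342.  185.8  10.2  11.8] 0.33
mat lm [337.2 187.6] 0.73
mat lm [212.2 184.1] 0.72
bin box [315.3 169.8  42.9  43.8] 0.71
bin lm [335.5 194.1] 0.75
bead1 box [321.5 186.1   7.    6.9] 0.6
bead1 box [341.2 167.2  10.1   6.3] 0.53
bead1 lm [346.5 173.1] 0.61
bead1 lm [311.1 214.7] 0.56
bead1 lm [328.9 189.3] 0.54
top {'fx': 355.11979104640847, 'fy': 355.11979104640847, 'cx': 257.6290944758572, 'cy': 191.3466580288292} [0.461 0.006 0.988]
tamper box [305.2 208.   39.9  37.3] 0.87
tamper lm [325.  226.7] 0.74
mat box [293.9 192.9  59.   58.6] 0.74
mat lm [325.5 219.3] 0.65
mat lm [166.4 229.8] 0.17
bin box [139.3 206.7  51.4  47.5] 0.75
bin lm [166.9 230.6] 0.57
bead1 box [145.8 223.8  10.2  14.5] 0.5
bead1 box [148.2 265.2  12.   11.9] 0.48
bead1 box [192.  191.3   8.1   8.2] 0.47
bead1 lm [155.6 272.2] 0.69
bead1 lm [165.7 228.3] 0.64
bead1 lm [178.8 226.3] 0.62
{'t': 0.9, 'joints': array([ 9.91677045e-01,  3.80587766e-01,  1.29741134e+00,  1.64035442e-05,
        1.46360478e+00, -2.15301037e-01]), 'qd': array([ 0.00149043,  0.00056651, -0.00011032, -0.00137497, -0.00056762,
       -0.00106184]), 'joint_efforts': array([-1.34439713e-03, -4.48314822e+01, -2.31462890e+01, -2.28604963e-04,
        5.33484890e-04, -3.54635540e-05]), 'tool_pos': array([0.19570021, 0.51397984, 0.23132514]), 'tool_rot': array([-3.14158517e+00, -1.83317389e-05,  2.77777265e+00]), 'force': array([-0.45063799,  0.57772246, -0.6376144 ]), 'ft_torque': array([ 0.04561362,  0.02185322, -0.01037817]), 'gripper_width': 0.08538478402175446}
```

View pics/scene0.png

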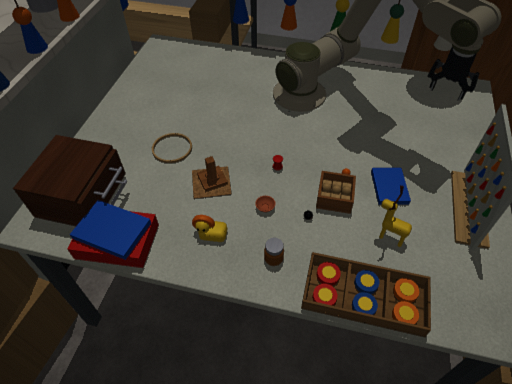

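View pics/top0.png

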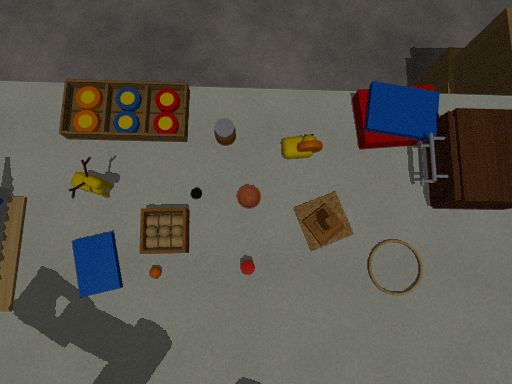

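The scene picture shows the tamper on its mat at (212,180), the bin at (337,192), and the black and orange look-alike beads at (308,215) and (346,172). In the top picture the tamper is at (325,220), the bin at (165,231), black at (196,193) and orange at (155,272). I'll check this in close crops.

```bash
python3 - <<'E'
from h import *
t=cv2.imread("pics/top0.png");s=cv2.imread("pics/scene0.png")
def c(im,x,y,w,h):return cv2.convertScaleAbs(cv2.resize(im[y:y+h,x:x+w],(400,300),interpolation=cv2.INTER_CUBIC),alpha=1.7)
o=np.vstack([np.hstack([c(t,280,185,80,60+0),c(t,125,200,80,60)]),np.hstack([c(s,172,150,80,60),c(s,297,162,80,60)])])
cv2.imwrite("pics/crop1.png",o)
E
```

```text
(no output)
```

View pics/crop1.png

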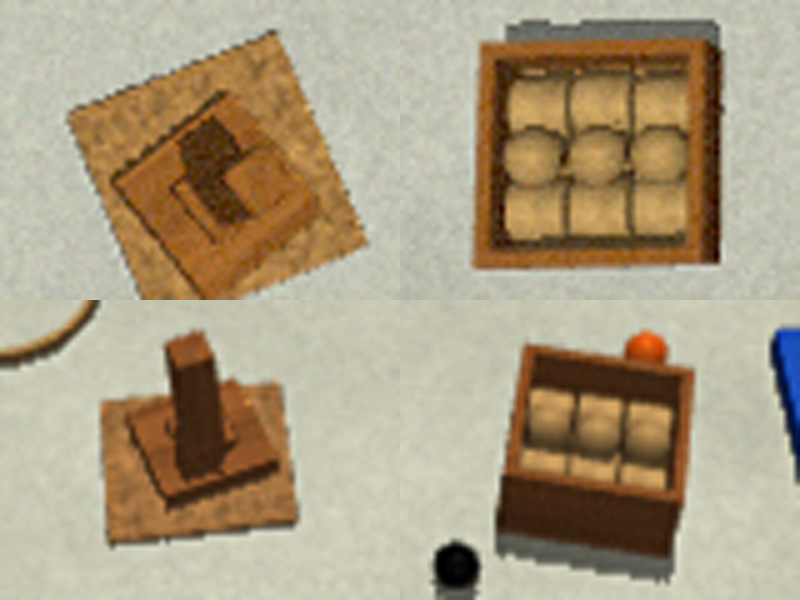

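```bash
cat > fit.py <<'E'
from h import *
from scipy.optimize import least_squares
T=lambda x,y:(280+x/5-.4,185+y/5-.4); B=lambda x,y:(125+(x-400)/5-.4,200+y/5-.4)
S=lambda x,y:(172+x/5-.4,150+(y-300)/5-.4); Q=lambda x,y:(297+(x-400)/5-.4,162+(y-300)/5-.4)
def sq(h,z):return np.array([[a*h,b*h,z] for a,b in((1,1),(1,-1),(-1,-1),(-1,1))])
def pts(p,M):
    c,s=np.cos(p[3]),np.sin(p[3]);return M@np.array([[c,s,0],[-s,c,0],[0,0,1]])+np.array([p[0],p[1],p[2]])
CI={n:camera_info(n) for n in("top","scene")}
def fit(obs,p0):
    # obs: (cam, uv, half, z): nearest corner of that square
    def res(p):
        r=[]
        for n,uv,h,z in obs:
            d=np.array([proj(n,q,CI[n]) for q in pts(p,sq(h,z))])-uv
            r+=list(d[np.argmin((d**2).sum(1))])
        return np.array(r)
    s=least_squares(res,p0,loss='soft_l1',x_scale=[.01,.01,.01,.1],diff_step=1e-4);print(np.round(s.x,4),'yawdeg',np.degrees(s.x[3])%90,'\n',np.round(res(s.x).reshape(-1,2),1).tolist());return s.x
t='top';s='scene'
g=atz(t,(325,222),.02);b=atz(t,(165,231),.06);print(g,b)
m=fit([(t,T(68,115),.065,.006),(t,T(275,32),.065,.006),(t,T(367,243),.065,.006),(s,S(100,402),.065,.006),(s,S(110,543),.065,.006),(s,S(297,523),.065,.006)],[g[0],g[1],0,np.radians(20)])
ta=fit([(t,T(222,92),.042,.014),(t,T(113,182),.042,.014),(t,T(320,195),.042,.014),(s,S(127,418),.042,.014),(s,S(168,495),.042,.014),(s,S(277,462),.042,.014),(s,S(165,345),.014,.102),(s,S(195,330),.014,.102),(s,S(214,348),.014,.102),(s,S(178,368),.014,.102)],[g[0],g[1],.006,np.radians(40)])
bi=fit([(t,B(482,42),.058,.062),(t,B(474,268),.058,.062),(t,B(703,262),.058,.062),(s,Q(525,345),.058,.062),(s,Q(693,370),.058,.062),(s,Q(680,502),.058,.062),(s,Q(507,475),.058,.062),(s,Q(498,530),.058,0),(s,Q(670,555),.058,0)],[b[0],b[1],0,0])
ims={n:cv2.convertScaleAbs(cv2.resize(cv2.imread(f"pics/{n}0.png"),None,fx=5,fy=5,interpolation=cv2.INTER_CUBIC),alpha=1.6) for n in CI}
for n in CI:
  for p,L in((m,[(.065,.006)]),(ta,[(.042,0),(.042,.014),(.014,.022),(.014,.102)]),(bi,[(.058,0),(.058,.062),(.05,.062)])):
    for h,z in L:
      uv=np.array([proj(n,q,CI[n]) for q in pts(p,sq(h,z))])*5+2
      cv2.polylines(ims[n],[np.round(uv).astype(int)],True,(0,255,0),1)
c=lambda n,x,y:ims[n][y*5:y*5+300,x*5:x*5+400]
cv2.imwrite("pics/ov1.png",np.vstack([np.hstack([c(t,285,192),c(t,125,200)]),np.hstack([c(s,172,150),c(s,297,162)])]))
E
python3 fit.py
```

```text
[ 0.55336788 -0.21296277  0.02      ] [0.51970899 0.21257626 0.06      ]
[ 0.5589 -0.2104 -0.0023  0.3899] yawdeg 22.34100156452547 
 [[-0.7, -0.2], [-0.1, -0.1], [0.2, 0.5], [-0.2, 0.1], [-0.6, 0.2], [0.1, -0.3]]
[ 0.5505 -0.2076  0.0076  0.7197] yawdeg 41.235070624736565 
 [[0.2, -1.4], [-0.5, 0.2], [1.1, 1.1], [-0.9, -0.2], [0.1, 0.8], [0.8, -1.3], [-0.8, -0.4], [1.0, -0.2], [0.5, 1.6], [-0.1, 0.5]]
[0.5223 0.2189 0.0006 0.0448] yawdeg 2.569193200191713 
 [[-0.9, 0.2], [-0.4, 0.3], [-0.2, 0.0], [-0.7, -0.4], [0.1, -0.4], [0.7, 0.1], [-0.9, -0.0], [-1.0, 0.4], [-0.5, 0.9]]
```

View pics/ov1.png

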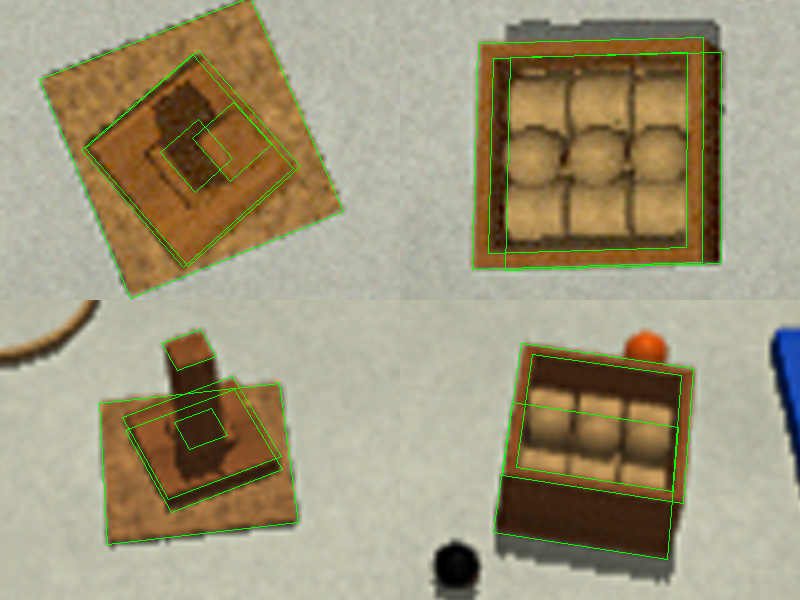

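The overlay matches the outlines: mat at (0.559,-0.210), tamper at (0.5505,-0.2076) with yaw about 41°, bin at (0.522,0.219) with yaw about 2.5°. Nothing else looks like the tamper. The only look-alikes are the black bead at top (196,193) and the orange bead at (155,272), both outside the bin. Next I move above the tamper.

arm_command:
  moves:
    - [17,-35,0,0,0,-3,-1]
    - [17,-35,0,0,0,-3,-1]
    - [17,-35,0,0,0,-3,-1]
    - [17,-35,0,0,0,-3,-1]
    - [17,-35,0,0,0,-3,-1]
    - [17,-35,0,0,0,-3,-1]
    - [17,-35,0,0,0,-3,-1]
    - [17,-35,0,0,0,-3,-1]
    - [17,-35,0,0,0,-3,-1]
    - [17,-35,0,0,0,-1,-1]

```text
t: 1.73
tool_pos: [0.3661, 0.1537, 0.2313]
tool_rot: [3.137, 0.001, 2.278]
force: [0.9, 0.5, -0.3]
gripper_width: 0.0856
```

arm_command:
  moves:
    - [17,-35,0,0,0,0,-1]
    - [17,-35,0,0,0,0,-1]
    - [17,-35,0,0,0,0,-1]
    - [17,-35,0,0,0,0,-1]
    - [17,-35,0,0,0,0,-1]
    - [17,-35,0,0,0,0,-1]
    - [17,-35,0,0,0,0,-1]
    - [17,-35,0,0,0,0,-1]
    - [17,-35,0,0,0,0,-1]
    - [17,-35,0,0,0,0,-1]

```text
t: 2.57
tool_pos: [0.5403, -0.2173, 0.2333]
tool_rot: [3.133, 0.005, 2.273]
force: [0.3, 0.3, 0.5]
gripper_width: 0.0857
```

arm_command:
  moves:
    - [10,10,-20,0,0,1,-1]
    - [0,0,-20,0,0,0,-1]
    - [0,0,0,0.4,0.2,0,-1]
    - [0,0,0,0,0,0,-1]
    - [0,0,0,0,0,0,-1]
    - [0,0,0,0,0,0,-1]
    - [0,0,0,0,0,0,-1]
    - [0,0,0,0,0,0,-1]
    - [0,0,0,0,0,0,-1]
    - [0,0,0,0,0,0,-1]

```text
t: 3.4
tool_pos: [0.5535, -0.2154, 0.1959]
tool_rot: [3.129, 0.005, 2.284]
force: [0.9, -0.5, -0.2]
gripper_width: 0.0852
```

```bash
cat >> h.py <<'E'
def wproj(ci,P):
    V=np.array(ci["view"]);p=V[:3,:3]@np.array(P)+V[:3,3];v=np.array([p[0],-p[1],-p[2]])
    r=np.hypot(v[0],v[1]);th=np.arctan2(r,v[2]);return np.array([ci["cx"]+ci["fx"]*th*v[0]/r,ci["cy"]+ci["fy"]*th*v[1]/r])
def over(im,ci,objs):
    im=cv2.convertScaleAbs(cv2.resize(im[:,:,::-1],None,fx=1.5,fy=1.5),alpha=1.6)
    for p,L in objs:
      c,s=np.cos(p[3]),np.sin(p[3])
      for h,z in L:
        q=[wproj(ci,[p[0]+h*(a*c-b*s),p[1]+h*(a*s+b*c),p[2]+z]) for t in np.linspace(-1,.9,12) for a,b in((t,-1),)]
        pts=[]
        for k in range(4):
          for t in np.linspace(-1,.9,10):
            a,b=t,-1
            for _ in range(k):a,b=-b,a
            pts.append(wproj(ci,[p[0]+h*(a*c-b*s),p[1]+h*(a*s+b*c),p[2]+z]))
        cv2.polylines(im,[np.round(np.array(pts)*1.5+.25).astype(int)],True,(0,255,0),1)
    return im
E
python3 - <<'E'
from h import *
s=read_state();ci=camera_info("wrist");im=read_camera("wrist");print(s["t"],s["tool_pos"],s["tool_rot"],s["force"])
cv2.imwrite("pics/w1.png",over(im,ci,[([.5589,-.2104,0,.39],[(.065,.006)]),([.5505,-.2076,.006,.7197],[(.042,0),(.042,.014),(.014,.102)])]))
E
```

```text
3.4 [ 0.55354246 -0.21541721  0.19593189] [3.12904849 0.00541915 2.28431289] [ 0.87065263 -0.51953642 -0.20700148]
```

View pics/w1.png

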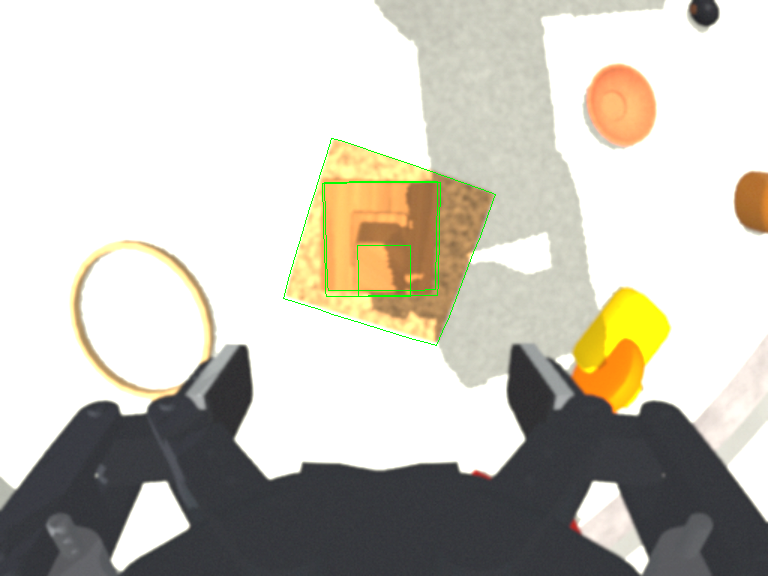

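The overlay also matches in the wrist view, a third viewpoint, including the heights. The tamper is centred at wrist-picture pixel (384,238). I descend around the handle.

arm_command:
  moves:
    - [-3,8,0,-0.24,0.75,0.3,-1]
    - [0,0,-25,0,0,0,-1]
    - [0,0,-25,0,0,0,-1]
    - [0,0,-25,0,0,0,-1]
    - [0,0,-25,0,0,0,-1]
    - [0,0,-20,0,0,0,-1]
    - [0,0,-15,0,0,0,-1]
    - [0,0,-6,0,0,0,-1]
    - [0,0,0,0,0,0,-1]
    - [0,0,0,0,0,0,-1]

```text
t: 4.28
tool_pos: [0.5494, -0.2019, 0.0524]
tool_rot: [-3.138, 0.003, 2.295]
force: [-0.5, -0.4, 0.6]
gripper_width: 0.0854
```

```bash
cat > st.py <<'E'
from h import *
from scipy.spatial.transform import Rotation as R
import sys
s=read_state();r=R.from_euler('xyz',s["tool_rot"]);yaw=np.degrees(s["tool_rot"][2])
tgt=float(sys.argv[1]) if len(sys.argv)>1 else yaw
d=R.from_euler('xyz',[180,0,tgt],degrees=True)*r.inv()
print(round(s["t"],2),np.round(s["tool_pos"],4),'yaw',round(yaw,2),'corr deg',np.round(d.as_rotvec(degrees=True),2),'F',np.round(s["force"],1),s["gripper_width"])
E
python3 st.py 131.2
```

```text
4.28 [ 0.5494 -0.2019  0.0524] yaw 131.49 corr deg [ 0.25 -0.05 -0.29] F [-0.5 -0.4  0.6] 0.08538241251099354
```

arm_command:
  moves:
    - [1,-5,-3,0.25,0,-0.3,-1]
    - [0,0,0,0,0,0,-1]
    - [0,0,0,0,0,0,1]
    - [0,0,0,0,0,0,1]
    - [0,0,0,0,0,0,1]
    - [0,0,0,0,0,0,1]
    - [0,0,0,0,0,0,1]
    - [0,0,0,0,0,0,1]
    - [0,0,0,0,0,0,1]
    - [0,0,0,0,0,0,1]
  grip_force: 80

```text
t: 5.12
tool_pos: [0.5523, -0.2085, 0.054]
tool_rot: [3.14, 0.007, 2.289]
force: [1.8, 0.5, 0.9]
gripper_width: 0.0274
```

```bash
python3 st.py 131.2
```

```text
5.12 [ 0.5523 -0.2085  0.054 ] yaw 131.17 corr deg [0.24 0.33 0.03] F [1.8 0.5 0.9] 0.027386540837835954
```

arm_command:
  moves:
    - [0,0,8,0.2,0.3,0,1]
    - [0,0,20,0,0,0,1]
    - [0,0,30,0,0,0,1]
    - [0,0,30,0,0,0,1]
    - [0,0,30,0,0,0,1]
    - [0,0,15,0,0,0,1]
    - [0,0,5,0,0,0,1]
    - [0,0,0,0,0,0,1]
    - [0,0,0,0,0,0,1]
    - [0,0,0,0,0,0,1]

```text
t: 5.95
tool_pos: [0.5485, -0.2058, 0.1917]
tool_rot: [-3.138, -0.013, 2.29]
force: [-0.2, 0.3, -1.6]
gripper_width: 0.0273
```

arm_command:
  moves:
    - [0,15,0,0,0,-2,1]
    - [-2,28,0,0,0,-4,1]
    - [-2,32,0,0,0,-4,1]
    - [-2,32,0,0,0,-4,1]
    - [-2,32,0,0,0,-4,1]
    - [-2,32,0,0,0,-4,1]
    - [-2,32,0,0,0,-4,1]
    - [-3,32,0,0,0,-4,1]
    - [-3,32,0,0,0,-4,1]
    - [-3,32,0,0,0,-4,1]

```text
t: 6.78
tool_pos: [0.5204, 0.1003, 0.1754]
tool_rot: [-3.116, -0.027, 1.585]
force: [0.9, -0.8, -2.5]
gripper_width: 0.0274
```

```bash
python3 st.py 92.3
```

```text
6.78 [0.5204 0.1003 0.1754] yaw 90.81 corr deg [-1.52 -1.51  1.47] F [ 0.9 -0.8 -2.5] 0.027359614255255953
```

arm_command:
  moves:
    - [1,28,3,-0.8,-0.8,0.5,1]
    - [1,28,3,-0.4,-0.4,0.5,1]
    - [0,24,2,-0.2,-0.2,0,1]
    - [0,16,0,0,0,0,1]
    - [0,8,0,0,0,0,1]
    - [0,3,0,0,0,0,1]
    - [0,0,0,0,0,0,1]
    - [0,0,0,0,0,0,1]
    - [0,0,0,0,0,0,1]
    - [0,0,0,0,0,0,1]

```text
t: 7.62
tool_pos: [0.5164, 0.2154, 0.1726]
tool_rot: [-3.12, 0.0, 1.603]
force: [0.6, -0.0, -2.6]
gripper_width: 0.0272
```

```bash
python3 st.py 92.3
```

```text
7.62 [0.5164 0.2154 0.1726] yaw 91.86 corr deg [ 0.06 -1.23  0.44] F [ 0.6 -0.  -2.6] 0.027223795446949205
```

arm_command:
  moves:
    - [3,2,0,0,-0.8,0.3,1]
    - [2,1,0,0,-0.3,0.1,1]
    - [0,0,-5,0,0,0,1]
    - [0,0,-10,0,0,0,1]
    - [0,0,-5,0,0,0,1]
    - [0,0,0,0,0,0,1]
    - [0,0,0,0,0,0,1]
    - [0,0,0,0,0,0,1]
    - [0,0,0,0,0,0,1]
    - [0,0,0,0,0,0,1]

```text
t: 8.45
tool_pos: [0.5231, 0.2163, 0.1521]
tool_rot: [3.14, 0.001, 1.607]
force: [0.1, -0.4, -2.5]
gripper_width: 0.0273
```

```bash
python3 st.py 92.3; python3 - <<'E'
from h import *
s=read_state();ci=camera_info("wrist");im=read_camera("wrist");sc=read_camera("scene")
p=s["tool_pos"];y=s["tool_rot"][2]-np.pi/2
w=over(im,ci,[([.5223,.2189,0,.04],[(.058,.062),(.05,.062)]),([p[0],p[1],p[2]-.048,y],[(.042,.014),(.042,0)])])
c=cv2.convertScaleAbs(cv2.resize(sc[110:240,270:400,::-1],(520,520),interpolation=cv2.INTER_CUBIC),alpha=1.6)
cs=camera_info("scene")
def line(h,x,yy,z,a):
    q=[(h*(i*np.cos(a)-j*np.sin(a))+x,h*(i*np.sin(a)+j*np.cos(a))+yy,z) for i,j in((1,1),(1,-1),(-1,-1),(-1,1))]
    cv2.polylines(c,[np.round((np.array([proj("scene",k,cs) for k in q])-[270,110])*4+1.5).astype(int)],True,(0,255,0),1)
line(.042,p[0],p[1],p[2]-.048,y);line(.042,p[0],p[1],p[2]-.034,y);line(.05,.5223,.2189,.062,.04)
w=cv2.resize(w,None,fx=.73,fy=.73)[:,120:400]
o=np.zeros((520,800,3),np.uint8);o[:w.shape[0],:280]=w;o[:,280:]=c;cv2.imwrite("pics/w2.png",o)
E
```

```text
8.45 [0.5231 0.2163 0.1521] yaw 92.1 corr deg [0.07 0.11 0.2 ] F [ 0.1 -0.4 -2.5] 0.027283641561739118
```

View pics/w2.png

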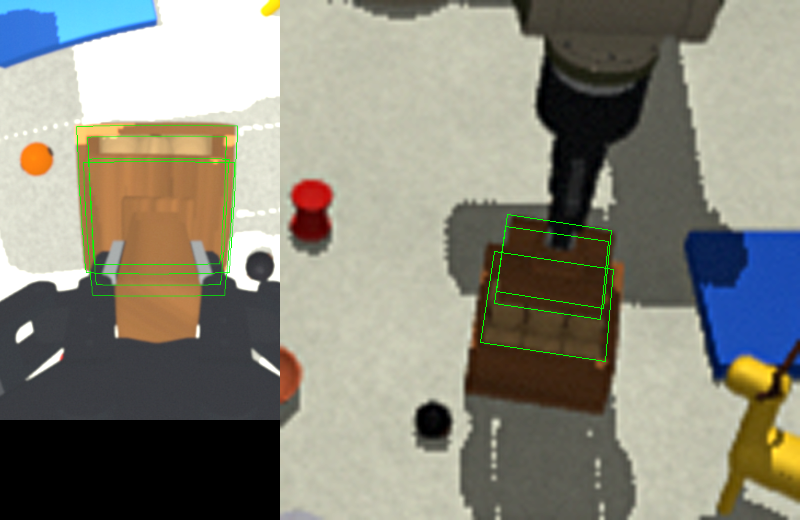

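arm_command:
  moves:
    - [0,1,-6,0,0,0.2,1]
    - [0,1,-6,0,0,0,1]
    - [0,0,-4,0,0,0,1]
    - [0,0,-2,0,0,0,1]
    - [0,0,-2,0,0,0,1]
    - [0,0,-1,0,0,0,1]
    - [0,0,0,0,0,0,1]
    - [0,0,0,0,0,0,1]
    - [0,0,0,0,0,0,1]
    - [0,0,0,0,0,0,1]

```text
t: 9.38
tool_pos: [0.523, 0.2186, 0.1287]
tool_rot: [3.14, 0.001, 1.612]
force: [-0.1, 0.1, -2.5]
gripper_width: 0.0274
```

```bash
python3 st.py 92.3
```

```text
9.38 [0.523  0.2186 0.1287] yaw 92.33 corr deg [ 0.07  0.1  -0.03] F [-0.1  0.1 -2.5] 0.027401588024326372
```

arm_command:
  moves:
    - [0,0,-1,0,0,0,1]
    - [0,0,-1.5,0,0,0,1]
    - [0,0,-1.5,0,0,0,1]
    - [0,0,-1.5,0,0,0,1]
    - [0,0,-1.5,0,0,0,1]
    - [0,0,-1.5,0,0,0,1]
    - [0,0,-1.5,0,0,0,1]
    - [0,0,-1,0,0,0,1]
    - [0,0,0,0,0,0,1]
    - [0,0,0,0,0,0,1]

```text
t: 10.22
tool_pos: [0.5231, 0.2186, 0.1167]
tool_rot: [3.139, 0.001, 1.611]
force: [-0.5, -0.2, -1.9]
gripper_width: 0.0271
```

arm_command:
  moves:
    - [0,0,-1,0,0,0,1]
    - [0,0,-1,0,0,0,1]
    - [0,0,-1,0,0,0,1]
    - [0,0,-1,0,0,0,1]
    - [0,0,-1,0,0,0,1]
    - [0,0,0,0,0,0,1]
    - [0,0,0,0,0,0,1]
    - [0,0,0,0,0,0,1]
    - [0,0,0,0,0,0,1]
    - [0,0,0,0,0,0,1]

```text
t: 11.05
tool_pos: [0.5232, 0.2186, 0.1114]
tool_rot: [3.139, 0.001, 1.611]
force: [-0.2, 0.5, -2.0]
gripper_width: 0.0271
```

arm_command:
  moves:
    - [0,0,-1,0,0,0,1]
    - [0,0,-1,0,0,0,1]
    - [0,0,-1,0,0,0,1]
    - [0,0,-1,0,0,0,1]
    - [0,0,-1,0,0,0,1]
    - [0,0,0,0,0,0,1]
    - [0,0,0,0,0,0,1]
    - [0,0,0,0,0,0,1]
    - [0,0,0,0,0,0,1]
    - [0,0,0,0,0,0,1]

```text
t: 11.88
tool_pos: [0.5238, 0.2187, 0.1071]
tool_rot: [3.137, 0.001, 1.612]
force: [-0.2, 0.1, -0.5]
gripper_width: 0.0269
```

arm_command:
  moves:
    - [0,0,-1,0,0,0,1]
    - [0,0,-1,0,0,0,1]
    - [0,0,-1,0,0,0,1]
    - [0,0,-1,0,0,0,1]
    - [0,0,-1,0,0,0,1]
    - [0,0,-1,0,0,0,1]
    - [0,0,0,0,0,0,1]
    - [0,0,0,0,0,0,1]
    - [0,0,0,0,0,0,1]
    - [0,0,0,0,0,0,1]

```text
t: 12.72
tool_pos: [0.5253, 0.2192, 0.1046]
tool_rot: [3.13, -0.001, 1.612]
force: [-0.3, -0.0, 1.9]
gripper_width: 0.0274
```

```bash
python3 st.py 92.3
```

```text
12.72 [0.5253 0.2192 0.1046] yaw 92.34 corr deg [-0.06  0.68 -0.04] F [-0.3 -0.   1.9] 0.027400628738983364
```

arm_command:
  moves:
    - [-1,0,-1.5,0,0.5,0,1]
    - [-1,0,-1.5,0,0.3,0,1]
    - [0,0,-1.5,0,0.2,0,1]
    - [0,0,-1.5,0,0.1,0,1]
    - [0,0,-1.5,0,0.1,0,1]
    - [0,0,-1.5,0,0.1,0,1]
    - [0,0,-1,0,0,0,1]
    - [0,0,-0.5,0,0,0,1]
    - [0,0,0,0,0,0,1]
    - [0,0,0,0,0,0,1]

```text
t: 13.55
tool_pos: [0.527, 0.2198, 0.0981]
tool_rot: [-3.14, -0.004, 1.611]
force: [-0.0, 0.9, 3.6]
gripper_width: 0.0274
```

```bash
python3 st.py 92.3
```

```text
13.55 [0.527  0.2198 0.0981] yaw 92.32 corr deg [-0.21 -0.09 -0.02] F [-0.   0.9  3.6] 0.027353205455260574
```

arm_command:
  moves:
    - [-2,0,-1,-0.2,0,0,1]
    - [-2,0,-1,0,0,0,1]
    - [-1,0,-1,0,0.1,0,1]
    - [-0.5,0,-1,0,0.1,0,1]
    - [-0.5,0,-1,0,0.1,0,1]
    - [-0.5,0,-1,0,0.1,0,1]
    - [0,0,0,0,0,0,1]
    - [0,0,0,0,0,0,1]
    - [0,0,0,0,0,0,1]
    - [0,0,0,0,0,0,1]

```text
t: 14.38
tool_pos: [0.5214, 0.22, 0.0921]
tool_rot: [-3.137, -0.0, 1.612]
force: [0.1, 0.7, 3.8]
gripper_width: 0.0271
```

```bash
python3 st.py 92.3
```

```text
14.38 [0.5214 0.22   0.0921] yaw 92.35 corr deg [ 0.   -0.27 -0.05] F [0.1 0.7 3.8] 0.027141550447110804
```

arm_command:
  moves:
    - [0,0,-0.6,0,-0.2,0,1]
    - [0,0,-0.6,0,0,0,1]
    - [0,0,-0.6,0,0,0,1]
    - [0,0,-0.6,0,0,0,1]
    - [0,0,0,0,0,0,1]
    - [0,0,0,0,0,0,1]
    - [0,0,0,0,0,0,1]
    - [0,0,0,0,0,0,1]
    - [0,0,0,0,0,0,1]
    - [0,0,0,0,0,0,1]

```text
t: 15.22
tool_pos: [0.5211, 0.22, 0.092]
tool_rot: [3.141, 0.0, 1.612]
force: [-0.1, -0.7, 5.2]
gripper_width: 0.027
```

```bash
python3 st.py 92.3
```

```text
15.22 [0.5211 0.22   0.092 ] yaw 92.36 corr deg [ 0.02  0.04 -0.06] F [-0.1 -0.7  5.2] 0.026994289463747566
```

arm_command:
  moves:
    - [0,0,-0.8,0,0,0,1]
    - [0,0,-0.8,0,0,0,1]
    - [0,0,-0.8,0,0,0,1]
    - [0,0,-0.8,0,0,0,1]
    - [0,0,-0.8,0,0,0,1]
    - [0,0,0,0,0,0,1]
    - [0,0,0,0,0,0,1]
    - [0,0,0,0,0,0,1]
    - [0,0,0,0,0,0,1]
    - [0,0,0,0,0,0,1]

```text
t: 16.05
tool_pos: [0.521, 0.22, 0.0919]
tool_rot: [3.139, 0.001, 1.612]
force: [0.8, 0.1, 5.0]
gripper_width: 0.027
```

```bash
python3 st.py 92.3
```

```text
16.05 [0.521  0.22   0.0919] yaw 92.39 corr deg [ 0.03  0.15 -0.09] F [0.8 0.1 5. ] 0.02701741353620914
```

arm_command:
  moves:
    - [0,0,-0.3,0,0.1,0,1]
    - [0,0,-0.6,0,0,0,1]
    - [0,0,-0.8,0,0,0,1]
    - [0,0,-0.8,0,0,0,1]
    - [0,0,-0.8,0,0,0,1]
    - [0,0,-0.8,0,0,0,1]
    - [0,0,-0.8,0,0,0,1]
    - [0,0,-0.8,0,0,0,1]
    - [0,0,-0.8,0,0,0,1]
    - [0,0,-0.8,0,0,0,1]

```text
t: 16.88
tool_pos: [0.521, 0.22, 0.0915]
tool_rot: [3.137, 0.001, 1.613]
force: [-1.5, -0.4, 11.7]
gripper_width: 0.0275
```

```bash
python3 st.py 92.3
```

```text
16.88 [0.521  0.22   0.0915] yaw 92.41 corr deg [ 0.05  0.25 -0.11] F [-1.5 -0.4 11.7] 0.02751591320692284
```

arm_command:
  moves:
    - [0,0,-0.9,0,0.1,0,1]
    - [0,0,-1.0,0,0,0,1]
    - [0,0,-1.0,0,0,0,1]
    - [0,0,-1.0,0,0,0,1]
    - [0,0,-1.0,0,0,0,1]
    - [0,0,-1.0,0,0,0,1]
    - [0,0,-1.0,0,0,0,1]
    - [0,0,-1.0,0,0,0,1]
    - [0,0,-1.0,0,0,0,1]
    - [0,0,-1.0,0,0,0,1]

```text
t: 17.72
tool_pos: [0.5209, 0.22, 0.0914]
tool_rot: [3.134, 0.001, 1.613]
force: [-2.9, -0.1, 13.3]
gripper_width: 0.0271
```

```bash
python3 st.py 92.3
```

```text
17.72 [0.5209 0.22   0.0914] yaw 92.43 corr deg [ 0.06  0.41 -0.13] F [-2.9 -0.1 13.3] 0.027075961565123582
```

arm_command:
  moves:
    - [0,0,-1.1,0,0.2,0,1]
    - [0,0,-1.15,0,0.15,0,1]
    - [0,0,-1.15,0,0.1,0,1]
    - [0,0,-1.15,0,0.1,0,1]
    - [0,0,-1.15,0,0.1,0,1]
    - [0,0,-1.15,0,0.1,0,1]
    - [0,0,-1.15,0,0.1,0,1]
    - [0,0,-1.15,0,0.1,0,1]
    - [0,0,-1.15,0,0.1,0,1]
    - [0,0,-1.15,0,0.1,0,1]

```text
t: 18.55
tool_pos: [0.5215, 0.2202, 0.0914]
tool_rot: [-3.137, 0.001, 1.614]
force: [-3.8, -0.3, 14.8]
gripper_width: 0.027
```

```bash
python3 st.py 92.3; python3 - <<'E'
from h import *
s=read_state();ci=camera_info("wrist");im=read_camera("wrist");sc=read_camera("scene")
w=cv2.convertScaleAbs(im[60:330,100:400,::-1],alpha=1.6);w=cv2.resize(w,(400,360))
c=cv2.convertScaleAbs(cv2.resize(sc[150:240,300:390,::-1],(360,360),interpolation=cv2.INTER_CUBIC),alpha=2.5)
cv2.imwrite("pics/w3.png",np.hstack([w,c]))
E
```

```text
18.55 [0.5215 0.2202 0.0914] yaw 92.46 corr deg [ 0.06 -0.25 -0.16] F [-3.8 -0.3 14.8] 0.027007000532763264
```

View pics/w3.png

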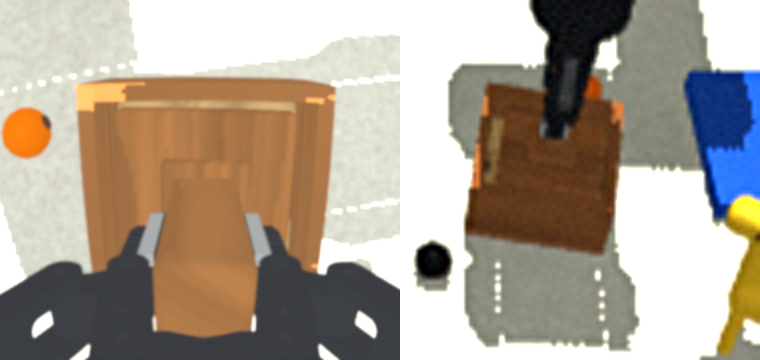

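The foot lies flat in the bin, with no bead showing above it, and the push is about 17.5 N including the tamper's weight. One more steady hold, then I lift.

arm_command:
  moves:
    - [0,0,-1.15,0,0,0,1]
    - [0,0,-1.15,0,0,0,1]
    - [0,0,-1.15,0,0,0,1]
    - [0,0,-1.15,0,0,0,1]
    - [0,0,-1.15,0,0,0,1]
    - [0,0,-1.15,0,0,0,1]
    - [0,0,-1.15,0,0,0,1]
    - [0,0,-1.15,0,0,0,1]
    - [0,0,-1.15,0,0,0,1]
    - [0,0,-1.15,0,0,0,1]

```text
t: 19.48
tool_pos: [0.5211, 0.2201, 0.0913]
tool_rot: [3.139, 0.001, 1.614]
force: [-3.4, -1.4, 15.0]
gripper_width: 0.0275
```

arm_command:
  moves:
    - [0,0,2,0,0,0,1]
    - [0,0,4,0,0,0,1]
    - [0,0,8,0,0,0,1]
    - [0,0,12,0,0,0,1]
    - [0,0,15,0,0,0,1]
    - [0,0,20,0,0,0,1]
    - [0,0,20,0,0,0,1]
    - [0,0,15,0,0,0,1]
    - [0,0,3,0,0,0,1]
    - [0,0,0,0,0,0,1]

```text
t: 20.32
tool_pos: [0.5159, 0.2194, 0.191]
tool_rot: [-3.127, 0.003, 1.613]
force: [-0.3, 0.5, -2.3]
gripper_width: 0.027
```

```bash
python3 st.py 131.2; python3 - <<'E'
from h import *
ci=camera_info("wrist");im=read_camera("wrist");sc=read_camera("scene")
w=cv2.convertScaleAbs(im[60:330,100:400,::-1],alpha=1.6);w=cv2.resize(w,(400,360))
c=cv2.convertScaleAbs(cv2.resize(sc[150:240,300:390,::-1],(360,360),interpolation=cv2.INTER_CUBIC),alpha=2.5)
cv2.imwrite("pics/w4.png",np.hstack([w,c]))
E
```

```text
20.32 [0.5159 0.2194 0.191 ] yaw 92.44 corr deg [ 0.48 -0.74 38.76] F [-0.3  0.5 -2.3] 0.02700802968010391
```

View pics/w4.png

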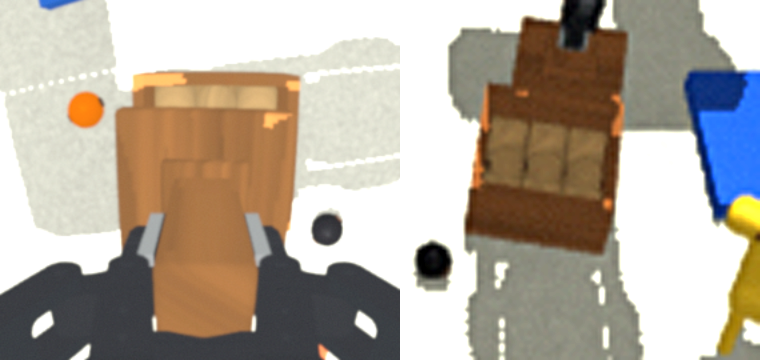

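The round beads no longer stand above the barrels. I carry the tamper back.

arm_command:
  moves:
    - [2,-15,1,0.2,-0.4,2,1]
    - [3,-28,1.5,0,0,4,1]
    - [3,-32,1.5,0,0,4,1]
    - [3,-32,1.5,0,0,4,1]
    - [3,-32,1.5,0,0,4,1]
    - [3,-32,1.5,0,0,4,1]
    - [3,-32,1.5,0,0,4,1]
    - [3,-32,1.5,0,0,4,1]
    - [3,-32,1.5,0,0,4,1]
    - [3,-32,1.5,0,0,4,1]

```text
t: 21.25
tool_pos: [0.5378, -0.0862, 0.1913]
tool_rot: [-3.113, -0.014, 2.317]
force: [0.1, 0.4, -1.7]
gripper_width: 0.0274
```

```bash
python3 st.py 131.2
```

```text
21.25 [ 0.5378 -0.0862  0.1913] yaw 132.73 corr deg [ 0.51 -1.78 -1.54] F [ 0.1  0.4 -1.7] 0.02735891818320647
```

arm_command:
  moves:
    - [5,-26,1,0.3,-0.9,-0.8,1]
    - [4,-24,0,0.2,-0.6,-0.4,1]
    - [4,-22,0,0,-0.2,-0.2,1]
    - [3,-20,0,0,0,0,1]
    - [2,-14,-5,0,0,0,1]
    - [0,-8,-10,0,0,0,1]
    - [0,-3,-10,0,0,0,1]
    - [0,0,-5,0,0,0,1]
    - [0,0,0,0,0,0,1]
    - [0,0,0,0,0,0,1]

```text
t: 22.08
tool_pos: [0.5519, -0.2121, 0.1472]
tool_rot: [-3.135, -0.02, 2.29]
force: [0.5, -0.8, -2.9]
gripper_width: 0.0269
```

```bash
python3 st.py 131.2
```

```text
22.08 [ 0.5519 -0.2121  0.1472] yaw 131.19 corr deg [-0.6  -1.04  0.01] F [ 0.5 -0.8 -2.9] 0.026915558133271674
```

arm_command:
  moves:
    - [4,1,-8,-0.4,-0.6,0,1]
    - [3,1,-15,-0.2,-0.4,0,1]
    - [0,0,-18,0,0,0,1]
    - [0,0,-18,0,0,0,1]
    - [0,0,-12,0,0,0,1]
    - [0,0,-6,0,0,0,1]
    - [0,0,-2,0,0,0,1]
    - [0,0,0,0,0,0,1]
    - [0,0,0,0,0,0,1]
    - [0,0,0,0,0,0,1]

```text
t: 22.92
tool_pos: [0.5617, -0.2027, 0.0703]
tool_rot: [3.138, 0.008, 2.299]
force: [0.5, 1.5, -2.0]
gripper_width: 0.0271
```

```bash
python3 st.py 131.2
```

```text
22.92 [ 0.5617 -0.2027  0.0703] yaw 131.74 corr deg [ 0.21  0.43 -0.54] F [ 0.5  1.5 -2. ] 0.027094297766228934
```

arm_command:
  moves:
    - [-2,-5,-2,0.2,0.4,-0.4,1]
    - [-1,-2,-3,0,0,0,1]
    - [0,0,-3,0,0,0,1]
    - [0,0,-3,0,0,0,1]
    - [0,0,-1.5,0,0,0,1]
    - [0,0,0,0,0,0,1]
    - [0,0,0,0,0,0,1]
    - [0,0,0,0,0,0,1]
    - [0,0,0,0,0,0,1]
    - [0,0,0,0,0,0,1]

```text
t: 23.75
tool_pos: [0.5591, -0.2113, 0.0585]
tool_rot: [3.141, 0.003, 2.291]
force: [0.2, 0.2, -2.7]
gripper_width: 0.0271
```

```bash
python3 st.py 131.2
```

```text
23.75 [ 0.5591 -0.2113  0.0585] yaw 131.26 corr deg [ 0.1   0.17 -0.06] F [ 0.2  0.2 -2.7] 0.027111217721017537
```

arm_command:
  moves:
    - [0,0,-1,0.1,0.15,0,1]
    - [0,0,-1,0,0,0,1]
    - [0,0,-1,0,0,0,1]
    - [0,0,-1,0,0,0,1]
    - [0,0,-0.5,0,0,0,1]
    - [0,0,0,0,0,0,1]
    - [0,0,0,0,0,0,1]
    - [0,0,0,0,0,0,1]
    - [0,0,0,0,0,0,1]
    - [0,0,0,0,0,0,1]

```text
t: 24.58
tool_pos: [0.5593, -0.2112, 0.0542]
tool_rot: [3.141, 0.001, 2.291]
force: [-0.7, 0.0, -1.7]
gripper_width: 0.0267
```

```bash
python3 st.py 131.2
```

```text
24.58 [ 0.5593 -0.2112  0.0542] yaw 131.28 corr deg [ 0.02  0.05 -0.08] F [-0.7  0.  -1.7] 0.026722724330633312
```

arm_command:
  moves:
    - [0,0,-0.8,0,0,0,1]
    - [0,0,-0.8,0,0,0,1]
    - [0,0,-0.8,0,0,0,1]
    - [0,0,0,0,0,0,1]
    - [0,0,0,0,0,0,1]
    - [0,0,0,0,0,0,1]
    - [0,0,0,0,0,0,1]
    - [0,0,0,0,0,0,1]
    - [0,0,0,0,0,0,1]
    - [0,0,0,0,0,0,1]

```text
t: 25.42
tool_pos: [0.5593, -0.2112, 0.0541]
tool_rot: [3.141, 0.002, 2.291]
force: [-1.1, 0.4, -1.1]
gripper_width: 0.0272
```

The tamper is down: z stayed at 0.0541 although I commanded another 2.4 mm. I open, then rise.

arm_command:
  moves:
    - [0,0,0,0,0,0,-1]
    - [0,0,0,0,0,0,-1]
    - [0,0,0,0,0,0,-1]
    - [0,0,0,0,0,0,-1]
    - [0,0,0,0,0,0,-1]
    - [0,0,0,0,0,0,-1]
    - [0,0,0,0,0,0,-1]
    - [0,0,0,0,0,0,-1]
    - [0,0,0,0,0,0,-1]
    - [0,0,0,0,0,0,-1]

```text
t: 26.25
tool_pos: [0.56, -0.2117, 0.0546]
tool_rot: [3.14, 0.004, 2.291]
force: [0.1, 1.0, 0.8]
gripper_width: 0.0852
```

```bash
python3 st.py 131.2
```

```text
26.25 [ 0.56   -0.2117  0.0546] yaw 131.29 corr deg [ 0.14  0.22 -0.09] F [0.1 1.  0.8] 0.08519617479253137
```

arm_command:
  moves:
    - [0,0,8,0,0,0,-1]
    - [0,0,20,0,0,0,-1]
    - [0,0,25,0,0,0,-1]
    - [0,0,25,0,0,0,-1]
    - [0,0,25,0,0,0,-1]
    - [0,0,25,0,0,0,-1]
    - [0,0,25,0,0,0,-1]
    - [-10,0,10,0,0,0,-1]
    - [-25,0,0,0,0,0,-1]
    - [-30,0,0,0,0,0,-1]

```text
t: 27.08
tool_pos: [0.4946, -0.2104, 0.2298]
tool_rot: [3.139, 0.007, 2.294]
force: [0.4, -1.1, 0.1]
gripper_width: 0.0853
```

arm_command:
  moves:
    - [-30,0,0,0,0,0,-1]
    - [-30,0,0,0,0,0,-1]
    - [-30,0,0,0,0,0,-1]
    - [-25,0,0,0,0,0,-1]
    - [-15,0,0,0,0,0,-1]
    - [0,0,0,0,0,0,-1]
    - [0,0,0,0,0,0,-1]
    - [0,0,0,0,0,0,-1]
    - [0,0,0,0,0,0,-1]
    - [0,0,0,0,0,0,-1]

```text
t: 27.92
tool_pos: [0.3568, -0.2086, 0.2358]
tool_rot: [3.139, 0.016, 2.293]
force: [0.3, 0.1, -0.4]
gripper_width: 0.0852
```

```bash
python3 st.py; python3 - <<'E'
from h import *
t=read_camera("top")[:,:,::-1];s=read_camera("scene")[:,:,::-1]
def P(im,n,objs):
    im=cv2.convertScaleAbs(cv2.resize(im,None,fx=5,fy=5,interpolation=cv2.INTER_CUBIC),alpha=1.8);ci=camera_info(n)
    for x,y,z,h,a in objs:
        q=[(h*(i*np.cos(a)-j*np.sin(a))+x,h*(i*np.sin(a)+j*np.cos(a))+y,z) for i,j in((1,1),(1,-1),(-1,-1),(-1,1))]
        cv2.polylines(im,[np.round(np.array([proj(n,k,ci) for k in q])*5+2).astype(int)],True,(0,255,0),1)
    return im
o=[(.559,-.2112,.02,.042,np.radians(41.3)),(.559,-.2112,.108,.014,np.radians(41.3)),(.5589,-.2104,.006,.065,.39)]
c=lambda im,x,y:im[y*5:y*5+300,x*5:x*5+400]
T=P(t,"top",o);S=P(s,"scene",o)
cv2.imwrite("pics/end.png",np.vstack([np.hstack([c(T,285,192),c(T,125,200)]),np.hstack([c(S,172,150),c(S,297,162)])]))
a=cv2.imread("pics/top0.png").astype(int);b=np.abs(a-t).max(2)>45
n,_,st,_=cv2.connectedComponentsWithStats(b.astype(np.uint8));print([x[:5].tolist() for x in st[1:] if x[4]>15])
E
```

```text
27.92 [ 0.3568 -0.2086  0.2358] yaw 131.4 corr deg [ 0.59  0.73 -0.  ] F [ 0.3  0.1 -0.4] 0.08523115251936748
[[267, 217, 42, 37, 367], [317, 218, 10, 11, 19], [180, 239, 27, 22, 162], [300, 240, 103, 144, 3866], [149, 249, 162, 135, 4997], [254, 252, 21, 15, 63], [167, 254, 13, 9, 45], [13, 266, 150, 118, 7733], [213, 266, 12, 18, 59], [226, 267, 16, 15, 68], [269, 272, 7, 6, 16], [405, 294, 53, 90, 373], [197, 340, 9, 5, 20], [370, 349, 8, 8, 22], [389, 370, 15, 14, 74]]
```

View pics/end.png

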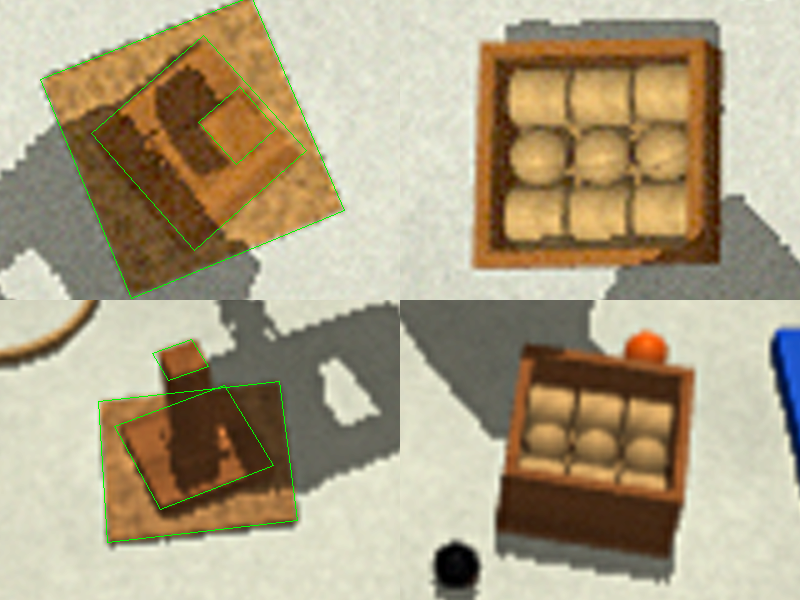

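```bash
python3 -c "
from bench import *
print(sign_off(), read_state()['t'])"
```

```text
the job is handed in; nothing more can be done
the job is handed in; nothing more can be done
```

The job is handed in at about 28 s: the round beads are pressed level with the barrel beads, and the tamper is back upright on its mat and released.

- **Press:** I lowered the tamper flat into the bin. It met the beads about 16 mm above where it stopped. From there the resistance rose steeply, at roughly 16–20 N per mm, which fits the foot bearing on the barrel beads. I held about 16–18 N, counting the tamper's weight, for more than 2 s. The peak I read was about 18 N, but the force is only reported at the end of each call, so shorter peaks in between would not show.
- **Beads:** In the last pictures all three have sunk by about 16 mm and the barrels have spread apart. The pixels are too coarse to confirm the 2 mm level directly, so that rests on the force and travel readings.
- **Tamper:** It stands upright within about 1 mm of the mat's centre by the arm's position and the picture overlay. The gripper is open and clear of everything.
- **Surroundings:** Comparing the first and last top pictures showed changes that look like only the arm and its shadow. I did not measure each bystander. The black and orange look-alike beads were not touched.
- **Small disagreements:** While pressing there was a sideways force of 3–4 N, and the tool tilted up to about 0.7° as it came down on the beads. I corrected the tilt during the press.

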